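Set the stirrer dial and start it

TASK

On the laboratory stirrer with the flat, sunk knurled dial, lay a fingertip on the dial and turn it clockwise by friction, one click or two, until it clicks home with its white pointer at the long tick on the far side of the dial. Then press the round start button beside that dial all the way in and let it come out again. Pick nothing up, leave the hotplate with the raised bar knob alone, and do not shift the glassware and other things on the bench.

Things in the scene. Friction and masses are not known exactly. Their poses are not given: they have to be found in the camera images.
- stirrer: the stirrer, fixed to the bench: ivory housing 240 (x) by 150 (y) by 60 mm high; origin at the centre of its underside, z up; controls at its -x end, which faces roughly to the robot; at its +x end (centre 58 mm towards +x) a round white plate, 108 mm across, 5 mm above the deck, on which the beaker stands. The deck is 60 mm above the bench
- dial_top (a point): centre of the dial's top face, on its upright axis: x -66, y +24 mm from the stirrer's origin, 68.5 mm above the bench; turns with the dial. The dial is a flat dark ribbed disc (grippy) 80 mm across, sunk in an aluminium bezel ring (86 to 96 mm across, top 4 mm below the dial's). Only its top can be touched. Pressed, it sinks: 1.2 N, then 3 N per mm, stopping after 2.5 mm at 9 N; more is harmless
- dial_pointer_tip (a point): outer end of the white pointer line on the dial's top, 38 mm from the dial's axis. A dark long tick (15 mm long outside the bezel and across it, 5 mm wide) lies in the stirrer's +x direction from the dial's axis; the pointer stands there when the job is done; fine ticks on the bezel mark the other clicks
- dial (a joint): turn of the dial, rad, growing clockwise from above, range 0 to 3.14; a click (detent) every 0.5236. At 0 the pointer looks along the stirrer's +y, at 1.571 along its +x (the long tick, the target). Starts one or two clicks short. About 0.025 N m takes it out of a click; past halfway it snaps into the next. Drag with 5 to 9 N of pressure, 27 mm from the axis; a broad fingertip nearer in scrubs and slips
- stirrer_button_top (a point): centre of the top of the stirrer's start button, a grey disc 24 mm across 82 mm above the bench, in a dark round collar 40 mm across and 72 mm above the bench, at x -66, y -50 mm from the stirrer's origin (74 mm from the dial's axis)
- stirrer_button (a joint): travel of the start button, m: 0 out, 0.006 fully in (4 N); it springs back
- hotplate: the neighbour, to be left alone: the same housing, size, axes and plate as the stirrer, but with a raised bar-shaped knob instead of the flat dial; the flask stands on its plate. The two may change places
- hotplate_knob (a joint): turn of the hotplate's bar knob, rad, 0 at the start; it stays so
- hotplate_button (a joint): travel of the hotplate's button, m; do not press
- beaker: glass beaker, 72 mm across, 95 mm high, standing on the stirrer's white plate; origin under its centre
- flask: conical flask, 84 mm across, 118 mm high, standing on the hotplate's plate; origin under its centre
- bottle_a: amber bottle, 38 mm across, 85 mm high, between the two machines on the robot's side; origin under its centre
- bottle_b: amber bottle, 44 mm across, 95 mm high, between the two machines, farther off; origin under its centre
- jar: lidded glass jar, 84 mm across, 75 mm high, on the robot's right; origin under its centre
- cap: red screw cap, open side up, 42 mm across, 15 mm high, on the robot's left; origin under its centre
- pipette: dropper with a purple bulb, about 115 mm long, 30 mm high, lying beyond the machines; origin under its middle

How it is judged:
On the way, in this order (a step that is already met when the one before it is completed fails the run):
1. the dial has clicked into the detent at the long tick (value of joint dial between 1.4208 and 1.7208 rad), for 0.2 s.
2. the start button is pressed in (value of joint stirrer_button above 0.0045 m and value of joint dial between 1.3708 and 1.7708 rad), for 0.05 s.
At the end, for the whole second after the job is handed in: the dial rests within 0.12 rad (7 degrees) of the long tick (joint 1.571), the start button has come out again (under 1.5 mm), the hotplate's knob and button are as they were (within 0.12 rad and 2.5 mm), and every loose thing stands upright within 15 mm of where it was (value of joint dial between 1.4508 and 1.6908 rad and velocity of joint dial between -0.05 and 0.05 rad/s and value of joint stirrer_button below 0.0015 m and value of joint hotplate_knob below 0.12 rad and value of joint hotplate_button below 0.0025 m and distance of each of beaker, flask, bottle_a, bottle_b, jar, cap, pipette from where it was at the start of the episode below 0.015 m and angle between each of beaker, flask, bottle_a, bottle_b, jar, cap, pipette's own z axis and vertical below 0.15 rad); the robot touches nothing.
It fails at once if the start button is pressed before the dial is at the long tick (value of joint stirrer_button above 0.003 m and not (value of joint dial between 1.3208 and 1.8208 rad)).
It fails at once if the hotplate's knob or button is moved (value of joint hotplate_knob above 0.12 rad or value of joint hotplate_button above 0.0025 m).
It fails at once if a loose thing on the bench is lifted, shifted more than 15 mm or tipped (distance of any of beaker, flask, bottle_a, bottle_b, jar, cap, pipette from where it was at the start of the episode above 0.015 m or angle between any of beaker, flask, bottle_a, bottle_b, jar, cap, pipette's own z axis and vertical above 0.15 rad).
It also fails if it takes over 58 s, if anything falls off the work surface, if the arm or the gripper's body presses on something with over 40 N, if the wrist force passes 120 N, or if a joint passes its speed limit or range.

ROBOT

A 6-joint arm with a two-finger parallel gripper is mounted at the origin on the work surface. World frame = base frame: x ahead of the robot, y to its left, z up, the work surface at z = 0. Lengths are in m, angles in rad, forces in N, time in s.
With the tool pointing down it reaches from about 0.35 to 0.975 m from the base axis. Payload 17.4 kg.
Tool frame: the origin (TCP) lies at the very end of the fingers, on their centre line; the grasp point (between the pads) lies 19 mm behind it; z points along the fingers, y is the line along which they close (so a half turn about z gives the same grasp; the last joint's range is limited). The gripper opens to 85 mm and grips with 20 to 120 N. Pads are 22 mm wide; open, the fingers measure 114 mm over their backs; the gripper's body (76 mm by 85 mm) begins 54 mm behind the grasp point. The pads swing forward as they close: fully open they stand 13 mm farther back than shut.
Start: joints at [-1.157, 0.116, 1.442, -0, 1.584, -0.038], TCP at [0.295, -0.607, 0.231] pointing down, gripper open.
Joint ranges: [-2.83, 2.83], [-0.83, 2.19], [0.07, 2.5], [-1.14, 4.28], [0.01, 3], [-2.97, 2.97]. Speed limits (rad/s): [1.89, 1.89, 2.22, 3.14, 3.14, 3.14].

INTERFACE

Orientations are given as a unit quaternion [x, y, z, w].
In Python, from bench import bot, eyes gives the robot as it stands.
- The arm moves only by the tool servo_tool, never from a script. Its argument "series" is a list of rows, each a list of 7 numbers: the shift along the world's x, y, z in cm, then the turn, a rotation vector about the world's x, y, z in rad, then the gripper's target within -1 to 1 (fully open at 1, half-way at 0, shut at -1). In form: [[tx, ty, tz, ax, ay, az, gripper], ...]. A call has 1 to 8 rows; each row is the pose to reach, as a shift and turn from the pose commanded when the call began; what a row does not reach only later rows make up. A row lasts 1/10 s, in which the tool goes at most 50 mm and 8.59 degrees, less where a joint would pass 70% of its speed; a pose out of reach is approached as far as the arm can. A call with a gripper value outside its range is refused whole. The fingers move at their own pace and stop on an object; "force" is the grip in N (left out, the last holds). Time passes only in rows, so rows that repeat a pose let the fingers close. It gives the time, the measured TCP pose, the force, the opening and the grip force at its end, in the units of the state.
- bot.observe(): the state, without advancing time (a new reading comes with each control period).
- eyes.capture(name): name is "side" or "top"; returns a dict with "pixels" (384x512x3 uint8, red, green, blue), "mtx" (3x3 intrinsics, pixels), "k1" (the pictures are not rectified: a ray, as slopes to the right and down, at radius r is drawn at 1 + k1 r^2 times it, then the intrinsics apply), "rvec" (rotation vector, rad) and "tvec" (3), from world to camera coordinates, as OpenCV has them. Camera axes: x right, y down, z forward; pixel columns grow to the right and rows downward; lengths in m; the calibration is good to about 2 mm. A picture is of the moment at which its call begins. There is no depth.
- bot.close_job(): hands the job in; it is judged then, once.
Trained networks look in a picture, given as the dict that the camera call returned (one of the last four; its "shot" number tells which), for a name from the list of things; names that differ only in an ending like _2 or _b are one class to them, and where a whole thing is asked for, a point or a joint stands for the part that bears it (a point fixed in the world has none). Each returns a list of dicts, best first, with "p" (0 to 1); they miss things now and then, are a little off and sometimes report something else, mostly with a low value. They report only what shows in the picture. A call takes as long as a camera call.
- eyes.outline_of(picture, label): "pixels" (384x512 bool, what is visible of it).
- eyes.landmark_of(picture, label): "location" ([x, y, z] in m, in world coordinates, good to about 4 mm: a listed point, or the origin of a listed thing).
The state is a dict: "time": time; "qpos": joint angles; "joint_vel": joint speeds; "effort": joint torques, N m; "eef_pos": TCP position; "eef_rot": TCP orientation; "wrist_force": force on the tool from outside, world axes, zero at the start; "moment": the same for the moment, N m; "grip_width": finger opening in m; "gripper_force": force on a finger pad.
Only numpy, scipy, OpenCV 4.12 (cv2) and the standard library are available. Lean on these libraries where they do the work, as an engineer would, in place of code of your own. Each camera call takes 0.05 s, during which the arm holds its last target. There are 200 camera calls.

## Working session

There is one attempt and no reset: what is moved stays moved. The work goes in short steps, Python scripts to look and compute and a tool call to move; the robot and the scene stay as the last step left them, time stands still between calls to the robot, and variables do not carry over. Pictures are saved under pics/ and viewed, at most 10 in all, crops included, and the job is handed in when it is done.

Besides the shell and the picture viewer there is one more tool, called after "Call:" as name([rows], argument=value, ...), one row to a line, values as JSON. servo_tool: Moves the arm, as the interface text tells. Its arguments: {"type":"object","properties":{"series":{"type":"array","items":{"type":"array","items":{"type":"number"}}},"force":{"type":"number"}},"required":["series"]}

```bash
mkdir -p pics; cat > h.py <<'E'
import numpy as np, cv2
from bench import bot, eyes
def save(p,n): cv2.imwrite('pics/'+n,cv2.cvtColor(p["pixels"],cv2.COLOR_RGB2BGR))
def lm(p,l):
    r=eyes.landmark_of(p,l); return [(np.round(d["location"],4).tolist(),round(d["p"],2)) for d in r[:2]]
def proj(p,X):
    R,_=cv2.Rodrigues(np.array(p["rvec"],float)); c=R@np.array(X,float)+np.ravel(p["tvec"])
    s=c[:2]/c[2]; s=s*(1+p["k1"]*(s@s)); return (np.array(p["mtx"])@[s[0],s[1],1])[:2]
def unproj(p,uv,z):
    R,_=cv2.Rodrigues(np.array(p["rvec"],float)); t=np.ravel(p["tvec"])
    d=(np.linalg.inv(p["mtx"])@[uv[0],uv[1],1])[:2]; s=d.copy()
    for _ in range(20): s=d/(1+p["k1"]*(s@s))
    ray=R.T@[s[0],s[1],1]; o=-R.T@t; return o+ray*(z-o[2])/ray[2]
E
python3 - <<'E'
from h import *
a=eyes.capture("top");b=eyes.capture("side")
im=np.vstack if 0 else np.hstack
save(a,"t0.png");save(b,"s0.png")
for n,p in(("top",a),("side",b)):
    for l in ["stirrer","dial_top","dial_pointer_tip","stirrer_button_top","hotplate","beaker","bottle_a"]:print(n,l,lm(p,l))
s=bot.observe();print(s["eef_pos"],s["eef_rot"],s["grip_width"],s["time"])
E
```

```text
top stirrer [([0.5655, 0.221, -0.0011], 0.73)]
top dial_top [([0.5016, 0.2544, 0.0678], 0.93)]
top dial_pointer_tip [([0.5411, -0.207, 0.0001], 0.69), ([0.5309, 0.2691, 0.071], 0.61)]
top stirrer_button_top [([0.4858, 0.1795, 0.0816], 0.48)]
top hotplate [([0.5444, -0.2072, -0.0003], 0.73)]
top beaker [([0.6242, 0.2031, 0.0621], 0.65)]
top bottle_a [([0.613, -0.0004, -0.0029], 0.6), ([0.4376, -0.0094, 0.0026], 0.44)]
side stirrer [([0.5652, 0.2189, 0.0029], 0.89), ([0.539, 0.4483, -0.001], 0.55)]
side dial_top [([0.4955, 0.2524, 0.0698], 0.92), ([0.5419, -0.4799, 0.001], 0.57)]
side dial_pointer_tip [([0.5315, 0.2657, 0.0672], 0.86)]
side stirrer_button_top [([0.4937, 0.1768, 0.083], 0.62)]
side hotplate [([0.5456, -0.211, 0.0022], 0.62)]
side beaker [([0.6217, 0.2033, 0.0635], 0.81), ([0.6118, -0.005, 0.0026], 0.16)]
side bottle_a [([0.6143, -0.0022, -0.0], 0.92), ([0.4357, -0.0068, -0.0011], 0.7)]
[ 0.29468778 -0.60728511  0.23130484] [ 9.74595533e-01  2.23972199e-01  1.45546676e-05 -6.32210609e-06] 0.08564192656157732 0.8
```

View pics/t0.png

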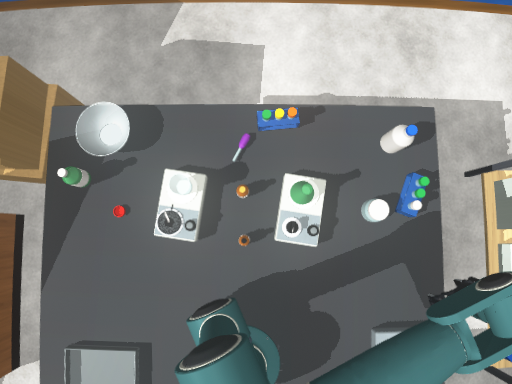

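View pics/s0.png

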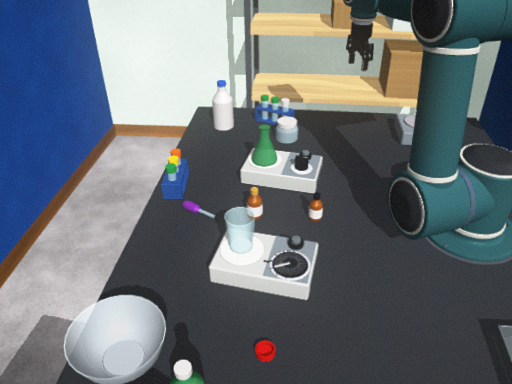

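The stirrer is the left-hand machine: its dial is at (170,222) in the top picture and (290,264) in the side picture. The beaker is just beyond it, and the hotplate with the flask is on the right. Next I'll zoom in on the dial.

```bash
python3 - <<'E'
from h import *
a=eyes.capture("top");b=eyes.capture("side")
m=eyes.outline_of(a,"stirrer")[0]["pixels"].astype(np.uint8)
r=cv2.minAreaRect(np.argwhere(m)[:,::-1].astype(np.float32));
c=cv2.boxPoints(r); print(np.round([unproj(a,q,.06) for q in c],4))
yaw=np.deg2rad(-6.5);R=np.array([[np.cos(yaw),-np.sin(yaw)],[np.sin(yaw),np.cos(yaw)]])
for n in("stirrer","dial_top","dial_pointer_tip","stirrer_button_top"):print(n,lm(a,n)[-1:],lm(b,n)[:1])
O=np.array([.5655,.2205])
print("model dial",O+R@[-.066,.024],"button",O+R@[-.066,-.05])
def crop(p,x,y,w,h,k):return cv2.resize(p["pixels"][y:y+h,x:x+w],None,fx=k,fy=k,interpolation=cv2.INTER_CUBIC)
im=np.hstack([crop(a,145,165,70,80,6),crop(b,245,225,60,80,6)])
cv2.imwrite("pics/c1.png",im[:,:,::-1])
E
```

```text
[[0.4551 0.3064 0.06  ]
 [0.691  0.2749 0.06  ]
 [0.6664 0.1214 0.06  ]
 [0.4323 0.1555 0.06  ]]
stirrer [([0.5607, 0.2219, -0.0002], 0.73)] [([0.5645, 0.2201, 0.0025], 0.67)]
dial_top [([0.5017, 0.2529, 0.0697], 0.69)] [([0.5004, 0.2494, 0.0693], 0.91)]
dial_pointer_tip [([0.5626, 0.2206, 0.0012], 0.26)] [([0.5305, 0.2657, 0.0652], 0.58)]
stirrer_button_top [([0.4893, 0.1799, 0.0817], 0.59)] [([0.4903, 0.1772, 0.0832], 0.59)]
model dial [0.50264113 0.25181714] button [0.4942641  0.17829282]
```

View pics/c1.png

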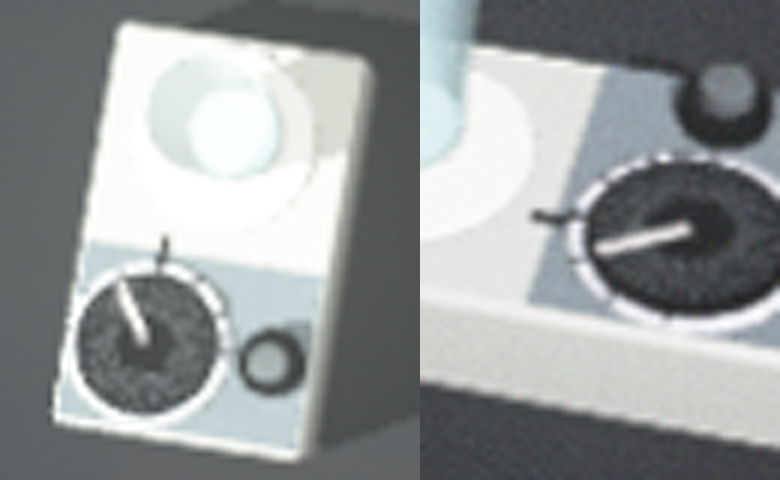

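The pointer is 30° short of the long tick, so it needs one click. My measurements: stirrer yaw about -8°, dial at (0.5005, 0.2515), button at (0.490, 0.178). Approaching with the fingers shut.

Call:
servo_tool([
  [1.0,5,0,0,0,0,-1],
  [2.1,10,0,0,0,0,-1],
  [3.1,15,0,0,0,0,-1],
  [4.2,20,0,0,0,0,-1],
  [5.2,25,0,0,0,0,-1],
  [6.3,30,0,0,0,0,-1],
  [7.3,35,0,0,0,0,-1],
  [8.4,40,0,0,0,0,-1],
], force=30)

```text
time: 2.15
eef_pos: [0.3766, -0.214, 0.2315]
eef_rot: [0.975, 0.224, 0.0, 0.0]
wrist_force: [1.4, -0.4, 0.2]
grip_width: 0.0
gripper_force: 0.0
```

Call:
servo_tool([
  [1.0,5,0,0,0,0,-1],
  [2.1,10,0,0,0,0,-1],
  [3.1,15,0,0,0,0,-1],
  [4.2,20,0,0,0,0,-1],
  [5.2,25,0,0,0,0,-1],
  [6.3,30,0,0,0,0,-1],
  [7.3,35,0,0,0,0,-1],
  [8.4,40,0,0,0,0,-1],
])

```text
time: 2.95
eef_pos: [0.4588, 0.178, 0.2317]
eef_rot: [0.975, 0.224, 0.001, -0.0]
wrist_force: [1.7, -1.8, -0.1]
grip_width: 0.0006
gripper_force: 0.0
```

Call:
servo_tool([
  [1.1,5.2,0,0,0,0,-1],
  [1.1,5.2,-5,0,0,0,-1],
  [1.1,5.2,-10,0,0,0,-1],
  [1.1,5.2,-14.5,0,0,0,-1],
  [1.1,5.2,-14.5,0,0,0,-1],
  [1.1,5.2,-14.5,0,0,0,-1],
  [1.1,5.2,-14.5,0,0,0,-1],
])

```text
time: 3.65
eef_pos: [0.4713, 0.2281, 0.0895]
eef_rot: [0.975, 0.224, 0.002, -0.0]
wrist_force: [0.4, -0.2, 0.1]
grip_width: 0.0001
gripper_force: 0.0
```

```bash
python3 - <<'E'
from h import *
s=bot.observe();print(s["eef_pos"],s["wrist_force"])
a=eyes.capture("top");b=eyes.capture("side")
def crop(p,x,y,w,h,k):return cv2.resize(p["pixels"][y:y+h,x:x+w],None,fx=k,fy=k,interpolation=cv2.INTER_CUBIC)
im=np.hstack([crop(a,145,165,60,80,6),crop(b,235,195,70,80,6)])
cv2.imwrite("pics/c2.png",im[:,:,::-1])
E
```

```text
[0.47128908 0.22805685 0.08947452] [ 0.43423329 -0.17597911  0.07713047]
```

View pics/c2.png

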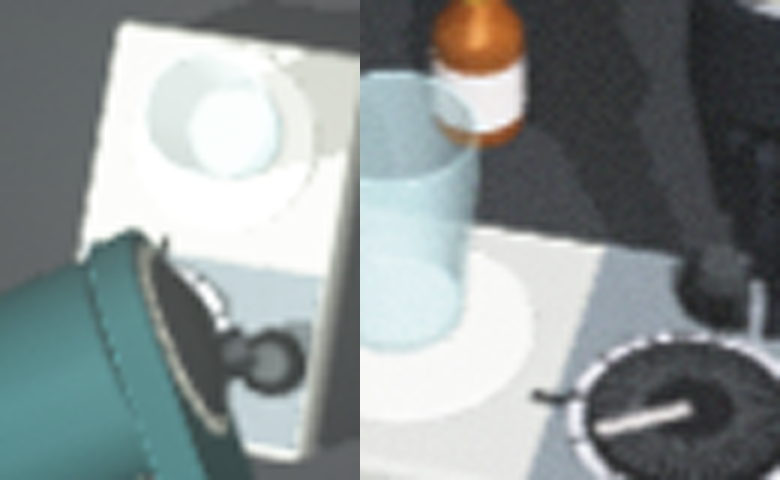

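The top view is blocked by the arm. The side view shows the dial untouched, with the pointer still 30° short of the tick. I'll correct the lag and go down to contact.

Call:
servo_tool([
  [0.3,1.7,0,0,0,0,-1],
  [0.3,1.7,-1.0,0,0,0,-1],
  [0.3,1.7,-1.9,0,0,0,-1],
  [0.3,1.7,-1.9,0,0,0,-1],
  [0.3,1.7,-1.9,0,0,0,-1],
])

```text
time: 4.25
eef_pos: [0.4732, 0.2448, 0.0672]
eef_rot: [0.975, 0.224, 0.0, -0.0]
wrist_force: [1.4, 3.2, 3.7]
grip_width: 0.0003
gripper_force: 1.7
```

Call:
servo_tool([
  [0,0,-0.2,0,0,0,-1],
  [0,0,-0.2,0,0,0,-1],
  [0,0,-0.2,0,0,0,-1],
])

```text
time: 4.55
eef_pos: [0.4732, 0.2448, 0.0658]
eef_rot: [0.975, 0.224, 0.0, -0.0]
wrist_force: [-1.5, 1.1, 8.8]
grip_width: 0.0002
gripper_force: 4.2
```

Call:
servo_tool([
  [-0.04,0.2,0,0,0,-0.07,-1],
  [-0.07,0.39,0,0,0,-0.14,-1],
  [-0.08,0.58,0,0,0,-0.21,-1],
  [-0.08,0.78,0,0,0,-0.28,-1],
  [-0.065,0.98,0,0,0,-0.35,-1],
  [-0.04,1.17,0,0,0,-0.42,-1],
  [0.01,1.36,0,0,0,-0.49,-1],
  [0.05,1.5,0,0,0,-0.54,-1],
])

```text
time: 5.35
eef_pos: [0.4734, 0.2596, 0.0657]
eef_rot: [0.999, -0.046, -0.0, 0.0]
wrist_force: [-4.8, -1.6, 11.0]
grip_width: -0.0001
gripper_force: 5.2
```

Call:
servo_tool([
  [0,0,0,0,0,0,-1],
  [0,0,0,0,0,0,-1],
  [0,0,0,0,0,0,-1],
])

```text
time: 5.65
eef_pos: [0.4734, 0.2597, 0.0657]
eef_rot: [0.999, -0.044, -0.0, -0.0]
wrist_force: [-3.5, 0.7, 8.4]
grip_width: 0.0001
gripper_force: 4.8
```

```bash
python3 - <<'E'
from h import *
b=eyes.capture("side")
for l in("dial_top","dial_pointer_tip"):print(lm(b,l)[:1])
im=cv2.resize(b["pixels"][215:305,225:335],None,fx=6,fy=6,interpolation=cv2.INTER_CUBIC)
cv2.imwrite("pics/c3.png",im[:,:,::-1])
E
```

```text
[([0.4991, 0.2515, 0.0695], 0.58)]
[([0.537, 0.2452, 0.0655], 0.78)]
```

View pics/c3.png

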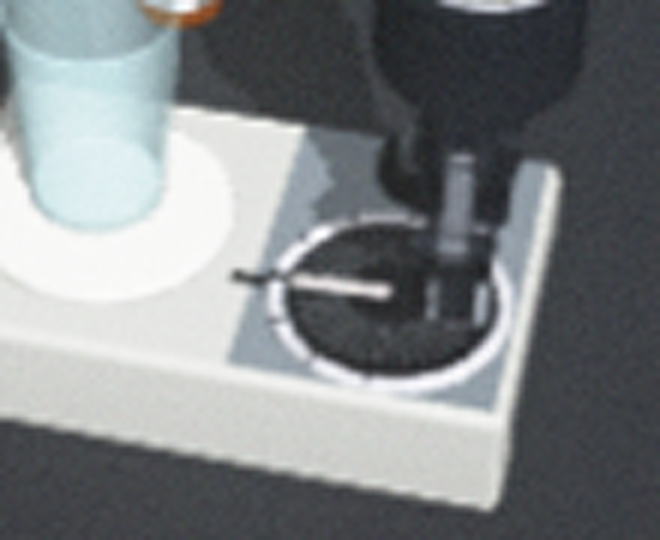

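The pointer line, from (390,290) to (295,280), now runs into the long tick at (240,275). I'll lift off and move over the button.

Call:
servo_tool([
  [0,0,1,0,0,0,-1],
  [0,0,3,0,0,0,-1],
  [0,0,5,0,0,0,-1],
  [0.8,-4,5,0,0,0,-1],
  [1.7,-8.2,5,0,0,0,-1],
  [1.7,-8.2,5,0,0,0,-1],
  [1.7,-8.2,5,0,0,0,-1],
  [1.7,-8.2,5,0,0,0,-1],
])

```text
time: 6.6
eef_pos: [0.4903, 0.1781, 0.1153]
eef_rot: [0.999, -0.044, -0.0, -0.0]
wrist_force: [0.0, 0.1, -0.1]
grip_width: -0.0001
gripper_force: 0.0
```

```bash
python3 - <<'E'
from h import *
b=eyes.capture("side")
for l in("dial_top","dial_pointer_tip","stirrer_button_top"):print(lm(b,l)[:1])
im=cv2.resize(b["pixels"][195:305,225:335],None,fx=5,fy=5,interpolation=cv2.INTER_CUBIC)
cv2.imwrite("pics/c4.png",im[:,:,::-1])
E
```

```text
[]
[([0.5346, 0.2468, 0.0663], 0.92)]
[([0.4897, 0.1778, 0.085], 0.58)]
```

View pics/c4.png

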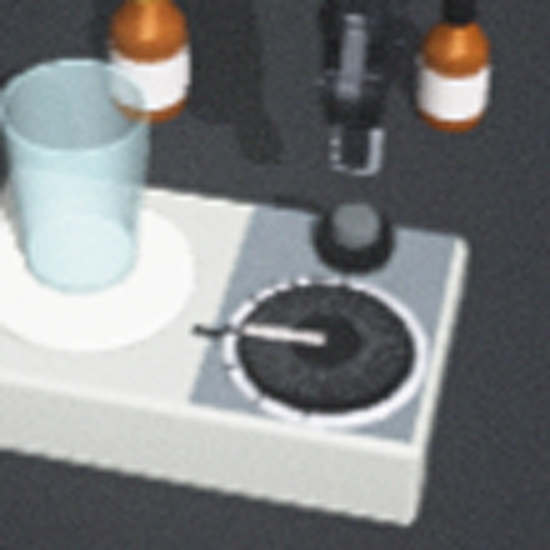

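The dial is home and free, with the pointer at the tick (200,330), and the fingertip is right above the button (355,225). Pressing now.

Call:
servo_tool([
  [0,0,-2.5,0,0,0,-1],
  [0,0,-3.2,0,0,0,-1],
  [0,0,-3.7,0,0,0,-1],
  [0,0,-4.0,0,0,0,-1],
  [0,0,-4.1,0,0,0,-1],
  [0,0,-4.1,0,0,0,-1],
  [0,0,-4.1,0,0,0,-1],
])

```text
time: 7.5
eef_pos: [0.4905, 0.1779, 0.0759]
eef_rot: [0.999, -0.044, 0.0, -0.0]
wrist_force: [-9.9, -0.5, 12.1]
grip_width: -0.0002
gripper_force: 6.3
```

Call:
servo_tool([
  [0,0,1,0,0,0,-1],
  [0,0,4,0,0,0,-1],
  [0,0,8,0,0,0,-1],
  [0,0,12,0,0,0,-1],
  [0,0,12,0,0,0,-1],
  [0,0,12,0,0,0,-1],
  [0,0,12,0,0,0,-1],
  [0,0,12,0,0,0,-1],
])

```text
time: 8.3
eef_pos: [0.4901, 0.1775, 0.1932]
eef_rot: [0.999, -0.044, -0.001, 0.0]
wrist_force: [0.1, -0.1, -0.6]
grip_width: 0.0003
gripper_force: 0.0
```

```bash
python3 - <<'E'
from h import *
b=eyes.capture("side")
for l in("dial_top","dial_pointer_tip","stirrer_button_top"):print(lm(b,l)[:1])
im=cv2.resize(b["pixels"][195:305,225:335],None,fx=5,fy=5,interpolation=cv2.INTER_CUBIC)
cv2.imwrite("pics/c5.png",im[:,:,::-1])
E
```

```text
[([0.4971, 0.2531, 0.0711], 0.64)]
[([0.5343, 0.2452, 0.0668], 0.93)]
[([0.4883, 0.1787, 0.0824], 0.56)]
```

View pics/c5.png

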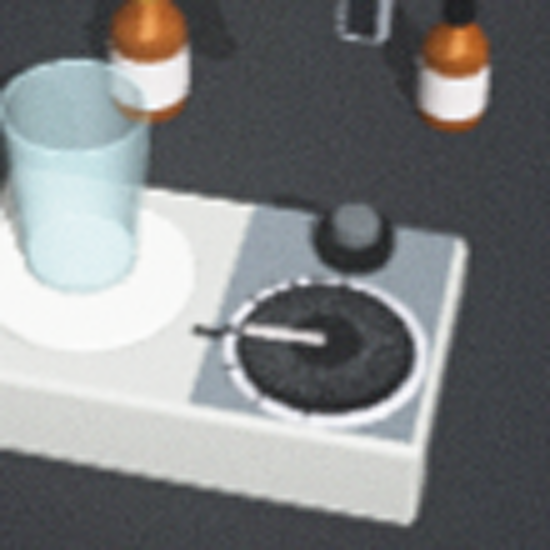

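The pointer is at the long tick (200,330), the button (355,225) is out again and the arm is clear. Handing in.

```bash
python3 -c "
from bench import bot
print(bot.close_job())"
```

```text
the job is handed in; nothing more can be done
None
```

I turned the dial one click clockwise to the long tick, pressed the start button fully in and let it come back out, then handed the job in; the hand-in returned no verdict.

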